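Set the filter drum of a microscope lamp unit

TASK

Set the microscope's filter drum to number 4: slide its orange cover fully aside, roll the rubber drum with a fingertip until the 4 is centred in the little yellow-framed window and let go of the drum, then slide the cover fully shut over it again. The drum sits on light springs: press it only gently, always under 15 N, and leave everything else on the bench where it is.

Things in the scene. Friction and masses are not known exactly. Their poses are not given: they have to be found in the camera images.
- unit: white filter-drum unit, fixed, 110 (x) x 150 (y -70 to 80) mm, white top 85 mm high. Origin on the bench under the middle of the rubber tyre; z up, y along the drum's axle (60 mm up), x the way the tyre's top is to roll. Grey hood with the window over y -62 to -20, 97 mm high; tyre slot 40 (y) x 68 (x) mm; the open cover parks over y 31 to 73. A black lens barrel sticks out low at -y.
- crown (a point): point fixed on the unit, its axes: nominal top of the black rubber tyre, 98 mm high. The tyre is 34 mm wide, 38 mm in radius, and sits off-centre: its top lies up to 4 mm above or below this point and changes as it turns, so feel for it. A shut fingertip pressed on it with 5 to 10 N and drawn along x turns it by friction (axle drag about 3.2 N at the rim). It stays where left.
- cradle: sprung carriage inside the unit that carries the axle, tyre and number drum (origin on the axle, 60 mm up). It sinks about 1 mm per 5 N of pressing and bottoms after 6 mm (about 30 N). The 15 N limit is the whole contact force on tyre and drum.
- drum (a joint): drum angle, rad; grows as the tyre's top is rolled towards the unit's +x. The white number drum on the same axle has black numbers 0 to 9: number n is centred in the window at n x 0.6283, so 4 at 2.513. It starts between 0.35 and 1.2; stops at -0.3 and 5.95.
- window (a point): centre of the 20 x 20 mm window in the grey hood's top, yellow frame, red index marks before and behind it; 41 mm from the tyre's middle towards the unit's -y, 96 mm high. The tops of the numbers point to the unit's +x.
- cover (a joint): slide of the orange cover along the unit's +y, m; 0 = shut (over the tyre), 0.052 = fully open (end stop). Needs 2.5 N and stays where it is left. The cover is 106 x 42 mm, its top 108 mm high.
- tab (a point): top centre of the cover's black upright tab, moving with the cover; at shut it is right over the tyre's middle. The tab is 44 (x) x 12 (y) mm and stands 22 mm above the cover's top, so its top is 130 mm above the bench. It can be pushed from either side or pinched across its 12 mm.
- objective: loose steel objective, 30 mm across, 44 mm tall, standing; origin under its centre
- dish: loose clear round dish, 60 mm across, 14 mm tall; origin under its centre
- slidebox: loose blue slide box, 85 x 35 x 30 mm; origin under its centre
- oil: loose small bottle with red cap, 32 mm across, 60 mm tall; origin under its centre
- flask: loose clear culture flask lying flat with red cap, 85 x 55 x 28 mm plus neck; origin under its centre
- timer: loose white bench timer, 60 x 60 x 22 mm; origin under its centre
- stain: loose jar with black lid, 40 mm across, 75 mm tall; origin under its centre

How it is judged:
On the way, in this order (a step that is already met when the one before it is completed fails the run):
1. the cover is slid fully aside (within 5 mm of its stop) (value of joint cover above 0.047 m), for 0.1 s.
2. with the cover open, the drum rests with the 4 centred in the window (within 0.10 rad) and nothing touches it (value of joint drum between 2.413 and 2.613 rad and value of joint cover above 0.04 m and contact force between cradle and anything else below 0.1 N), for 0.2 s.
At the end, for the whole second after the job is handed in: The 4 is centred in the window (drum angle 2.513 within 0.10 rad) and the cover is shut again (within 5 mm of its closed stop) (value of joint drum between 2.413 and 2.613 rad and value of joint cover below 0.005 m); the robot touches nothing.
It fails at once if the drum or tyre is pressed with more than 15 N (contact force between cradle and anything else above 15 N).
It fails at once if a bystander is moved by more than 20 mm (distance of any of objective, dish, slidebox, oil, flask, timer, stain from where it was at the start of the episode above 0.02 m).
It also fails if it takes over 58 s, if anything falls off the work surface, if the arm or the gripper's body presses on something with over 40 N, if the wrist force passes 120 N, or if a joint passes its speed limit or range.

ROBOT

A 6-joint arm with a two-finger parallel gripper is mounted at the origin on the work surface. World frame = base frame: x ahead of the robot, y to its left, z up, the work surface at z = 0. Lengths are in m, angles in rad, forces in N, time in s.
With the tool pointing down it reaches from about 0.35 to 0.975 m from the base axis. Payload 4.9 kg.
Tool frame: the origin (TCP) lies at the very end of the fingers, on their centre line; the grasp point (between the pads) lies 19 mm behind it (manip.grasp_offset is the distance from the TCP to the grasp point, in m); z points along the fingers, y is the line along which they close (so a half turn about z gives the same grasp; the last joint's range is limited). The gripper opens to 85 mm and grips with 20 to 120 N. Pads are 22 mm wide; open, the fingers measure 114 mm over their backs; the gripper's body (76 mm by 85 mm) begins 54 mm behind the grasp point. The pads swing forward as they close: fully open they stand 13 mm farther back than shut.
Start: joints at [-1.331, 0.053, 1.613, -0, 1.476, -0.119], TCP at [0.219, -0.585, 0.231] pointing down, gripper open.
Joint ranges: [-3.01, 3.01], [-1.01, 2.22], [0.06, 2.58], [-1.02, 4.17], [0.09, 2.62], [-3.14, 3.14]. Speed limits (rad/s): [2.57, 2.57, 3.14, 3.14, 3.14, 3.14].

INTERFACE

Orientations are given as a unit quaternion [w, x, y, z].
In Python, from plant import manip, eyes, job_done, models gives the robot as it stands.
- The arm moves only by the tool servo_tool, never from a script. Its argument "motion" is one flat list of numbers, 5 for each row, row after row: the opening, from -1 (shut) to 1 (fully open), then the shift along the tool's x, y, z normalised to -1 to 1, where 1 is 120 mm, then the turn about the tool's z normalised to -1 to 1, where 1 is 45 degrees. A call has 1 to 5 rows; each row is the pose to reach, as a shift and turn from the pose commanded when the call began, along the tool's axes at that moment; what a row does not reach only later rows make up. A row lasts 1/8 s, in which the tool goes at most 62.5 mm and 10.7 degrees, less where a joint would pass 70% of its speed; a pose out of reach is approached as far as the arm can. A call with a number of a shift or a turn outside -1 to 1 is refused whole. A call with a gripper value outside its range is refused whole. The fingers move at their own pace and stop on an object; the grip force is fixed at half the most. Time passes only in rows, so rows that repeat a pose let the fingers close. It gives the time, the measured TCP pose, the force, the opening and the grip force at its end, in the units of the state.
- manip.state(): the state, without advancing time (a new reading comes with each control period).
- eyes.grab_frame(name): name is "scene" or "top" or "wrist"; returns (picture, depth): 480x640x3 uint8, red, green, blue; 480x640 float32, m along the optical axis (not along the pixel's ray), 0 where there is no reading.
- eyes.camera_params(name): a dict with "fov_y" (degrees; the focal length in pixels is half the picture's height over the tangent of half this angle, whatever the lens; pixels are square), "cx", "cy" (the principal point, pixels), "pose" (4x4, takes a point from camera to world coordinates); the wrist camera has in their place "T_tool_cam" (4x4, takes a point from camera to tool coordinates, whose origin is the TCP and whose axes are the flange's). Camera axes: x right, y up, looking along -z (the intrinsics and any distortion apply to the point x, -y, -z); pixel columns grow to the right and rows downward; lengths in m; the calibration is good to about 2 mm. A picture is of the moment at which its call begins: read the wrist's pose just before it. camera_params takes no time and is no camera call.
- job_done(): hands the job in; it is judged then, once.
Trained networks look in the newest picture that a camera, given by its name, has taken for a name from the list of things; names that differ only in an ending like _2 or _b are one class to them, and where a whole thing is asked for, a point or a joint stands for the part that bears it (a point fixed in the world has none). Each returns a list of dicts, best first, with "p" (0 to 1); they miss things now and then, are a little off and sometimes report something else, mostly with a low value. They report only what shows in the picture. A call takes as long as a camera call.
- models.regions_of(camera, label): "mask" (480x640 bool, what is visible of it) and "pixel" ([column, row] in pixels, amid what is visible of it).
The state is a dict: "time": time; "joint_pos": joint angles; "joint_vel": joint speeds; "joint_efforts": joint torques, N m; "tool_pos": TCP position; "tool_rot": TCP orientation; "contact_force": force on the tool from outside, world axes, zero at the start; "ft_torque": the same for the moment, N m; "gripper_width": opening from 0.0 (shut) to 1.0 (fully open); "grasp_force": force on a finger pad.
Only numpy, scipy, OpenCV 4.12 (cv2) and the standard library are available. Lean on these libraries where they do the work, as an engineer would, in place of code of your own. Each camera call takes 0.05 s, during which the arm holds its last target. There are 200 camera calls.

## Working session

There is one attempt and no reset: what is moved stays moved. The work goes in short steps, Python scripts to look and compute and a tool call to move; the robot and the scene stay as the last step left them, time stands still between calls to the robot, and variables do not carry over. Pictures are saved under pics/ and viewed, at most 10 in all, crops included, and the job is handed in when it is done.

Besides the shell and the picture viewer there is one more tool, called by a JSON object that holds its "fn" and its "kwargs". servo_tool: Moves the arm, as the interface text tells. Its arguments: {"type":"object","properties":{"motion":{"type":"array","items":{"type":"number","minimum":-1,"maximum":1}}},"required":["motion"]}

```bash
mkdir -p pics; cat > h.py <<'E'
import numpy as np, cv2
from plant import manip, eyes, models
from scipy.spatial.transform import Rotation as R
def toolT(s):
    T=np.eye(4); q=s['tool_rot']; T[:3,:3]=R.from_quat([q[1],q[2],q[3],q[0]]).as_matrix(); T[:3,3]=s['tool_pos']; return T
def grab(n,save=None):
    s=manip.state(); rgb,d=eyes.grab_frame(n); c=eyes.camera_params(n)
    P=np.array(c['pose']) if 'pose' in c else toolT(s)@np.array(c['T_tool_cam'])
    if save: cv2.imwrite('pics/'+save,cv2.cvtColor(rgb,cv2.COLOR_RGB2BGR))
    return rgb,d,c,P
def cloud(d,c,P):
    f=240/np.tan(np.radians(c['fov_y'])/2); v,u=np.mgrid[:480,:640]
    X=np.stack([(u-c['cx'])/f*d,-(v-c['cy'])/f*d,-d],-1)
    return X@P[:3,:3].T+P[:3,3]
E
python3 - <<'E'
from h import *
s=manip.state(); print(s['time'],s['tool_pos'],s['tool_rot'],s['gripper_width'])
print(eyes.camera_params('top').keys(), eyes.camera_params('top').get('distortion'))
for n in ['top','scene']:
    rgb,d,c,P=grab(n,n+'0.png'); W=cloud(d,c,P)
    for l in ['unit','cover','tab','window','objective','oil','stain']:
        for r in models.regions_of(n,l)[:1]:
            m=r['mask']&(d>0); p=W[m]; print(n,l,round(r['p'],2),r['pixel'],m.sum(),np.median(p,0).round(3),np.percentile(p,[2,98],axis=0).round(3).tolist())
E
```

```text
0.0 [ 0.21934457 -0.58456746  0.23004316] [-1.05075790e-03  9.83944844e-01  1.78469708e-01 -5.91590703e-05] 1.0027259698079791
dict_keys(['fov_y', 'cx', 'cy', 'pose']) None
top unit 0.64 [337.0, 234.6] 3476 [ 0.569 -0.038  0.087] [[0.506, -0.13, 0.013], [0.634, 0.041, 0.128]]
top cover 0.92 [337.3, 234.7] 809 [ 0.57  -0.038  0.108] [[0.523, -0.066, 0.095], [0.624, -0.011, 0.131]]
top tab 0.57 [338.1, 235.8] 776 [ 0.569 -0.038  0.108] [[0.522, -0.065, 0.095], [0.624, -0.012, 0.131]]
top window 0.87 [342.3, 235.0] 3476 [ 0.569 -0.04   0.087] [[0.506, -0.131, 0.008], [0.635, 0.04, 0.128]]
top objective 0.64 [286.9, 254.1] 97 [0.534 0.088 0.04 ] [[0.525, 0.077, 0.02], [0.548, 0.1, 0.046]]
top oil 0.67 [148.6, 311.2] 186 [0.364 0.406 0.037] [[0.35, 0.397, 0.008], [0.38, 0.419, 0.061]]
top stain 0.61 [171.5, 188.5] 321 [0.673 0.386 0.065] [[0.66, 0.374, 0.011], [0.693, 0.407, 0.079]]
scene unit 0.69 [306.7, 258.1] 4453 [ 0.603 -0.015  0.083] [[0.509, -0.12, 0.005], [0.64, 0.053, 0.124]]
scene cover 0.62 [302.0, 242.4] 679 [ 0.589 -0.029  0.109] [[0.52, -0.061, 0.092], [0.627, -0.005, 0.132]]
scene tab 0.61 [302.7, 243.9] 726 [ 0.59  -0.029  0.109] [[0.52, -0.062, 0.088], [0.627, -0.005, 0.132]]
scene window 0.8 [307.7, 257.7] 4360 [ 0.603 -0.015  0.084] [[0.512, -0.118, 0.008], [0.64, 0.053, 0.125]]
scene objective 0.58 [356.0, 286.9] 220 [0.544 0.098 0.028] [[0.527, 0.083, 0.0], [0.552, 0.107, 0.046]]
scene oil 0.84 [524.0, 307.7] 325 [0.372 0.419 0.034] [[0.356, 0.404, 0.004], [0.38, 0.432, 0.062]]
scene stain 0.92 [439.2, 391.4] 761 [0.689 0.401 0.053] [[0.662, 0.381, 0.006], [0.698, 0.416, 0.078]]
```

```bash
python3 -c "
import cv2,numpy as np
a=cv2.imread('pics/top0.png');b=cv2.imread('pics/scene0.png');cv2.imwrite('pics/both.png',cv2.resize(np.vstack([a,b]),(450,600)))"
```

```text
(no output)
```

View pics/top0.png

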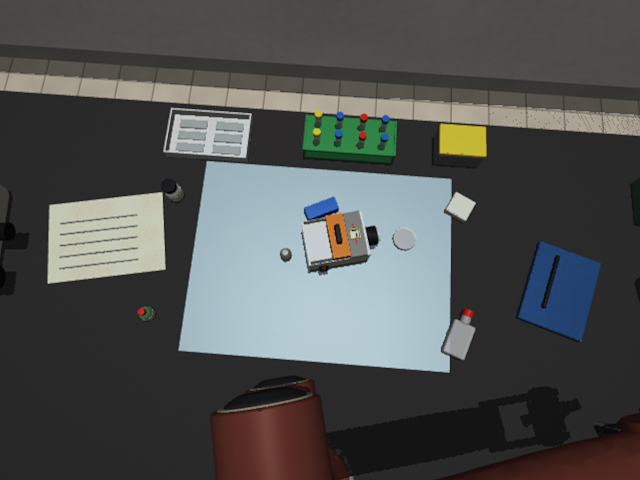

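The top view shows the unit at about (337,240): the barrel is on the right (372,235), the orange cover with its tab at (338,235), the objective at (286,254), the dish at (404,239) and the blue box at (321,208). Unit +x is roughly world +x, turned a few degrees.

```bash
python3 - <<'E'
from h import *
for n in ['top','scene']:
    rgb,d,c,P=grab(n); W=cloud(d,c,P); h=cv2.cvtColor(rgb,cv2.COLOR_RGB2HSV)
    box=(abs(W[...,0]-.57)<.12)&(abs(W[...,1]+.04)<.15)&(d>0)
    o=box&(h[...,0]<18)&(h[...,1]>150)&(abs(W[...,2]-.108)<.006)
    w=box&(abs(W[...,2]-.085)<.005)
    t=box&(W[...,2]>.122)
    for m,k in((o,'or'),(w,'white'),(t,'tab')):
        p=W[m]; print(n,k,m.sum(),p.mean(0).round(4),[np.round(v,4) for v in cv2.minAreaRect(p[:,:2].astype(np.float32))])
s=manip.state(); T=toolT(s); print(T.round(3)); print(np.array(eyes.camera_params('wrist')['T_tool_cam']).round(3), eyes.camera_params('wrist')['fov_y'])
print(T[:3,:3].T@(np.array([.57,-.04,.25])-T[:3,3]))
E
```

```text
top or 621 [ 0.572  -0.0368  0.1078] [array([ 0.5745, -0.0367]), array([0.1052, 0.0403]), np.float64(14.4347)]
top white 1243 [ 0.5633 -0.0028  0.0851] [array([ 0.574 , -0.0326]), array([0.111 , 0.1503]), np.float64(14.4658)]
top tab 98 [ 0.5739 -0.0376  0.1293] [array([ 0.5757, -0.0374]), array([0.0444, 0.0121]), np.float64(14.4046)]
scene or 443 [ 0.5823 -0.0289  0.1087] [array([ 0.5735, -0.0344]), array([0.1065, 0.0437]), np.float64(14.5218)]
scene white 1123 [0.57   0.0049 0.0857] [array([ 0.5705, -0.0299]), array([0.1166, 0.154 ]), np.float64(14.8049)]
scene tab 99 [ 0.5755 -0.0323  0.129 ] [array([ 0.5731, -0.0335]), array([0.0492, 0.0144]), np.float64(14.6493)]
[[ 0.936  0.351  0.     0.219]
 [ 0.351 -0.936  0.    -0.585]
 [ 0.    -0.    -1.     0.231]
 [ 0.     0.     0.     1.   ]]
[[ 0.001  0.962  0.273  0.069]
 [ 1.    -0.001  0.    -0.001]
 [ 0.001  0.273 -0.962 -0.142]
 [ 0.     0.     0.     1.   ]] 67.11795654941105
[ 0.51966547 -0.38737819 -0.01868614]
```

{"fn": "servo_tool", "kwargs": {"motion": [-1,0.435,-0.3,0,0,-1,0.87,-0.6,0,0,-1,0.87,-0.6,0,0]}}

```text
time: 1.27
tool_pos: [0.2938, -0.4784, 0.2314]
tool_rot: [-0.0, 0.984, 0.181, 0.0]
contact_force: [0.3, -1.1, 0.4]
gripper_width: 0.378
grasp_force: 0.0
```

{"fn": "servo_tool", "kwargs": {"motion": [-1,0.435,-0.3,0,0,-1,0.87,-0.6,0,0,-1,0.87,-0.6,0,0]}}

```text
time: 1.65
tool_pos: [0.3659, -0.3751, 0.2315]
tool_rot: [0.0, 0.984, 0.181, 0.0]
contact_force: [0.6, -0.3, 0.7]
gripper_width: -0.0
grasp_force: 0.0
```

{"fn": "servo_tool", "kwargs": {"motion": [-1,0.435,-0.3,0,0,-1,0.87,-0.6,0,0,-1,0.87,-0.6,0,0]}}

```text
time: 2.02
tool_pos: [0.4381, -0.2716, 0.2315]
tool_rot: [0.0, 0.984, 0.18, 0.0]
contact_force: [0.2, 0.1, -0.5]
gripper_width: -0.0
grasp_force: 0.0
```

{"fn": "servo_tool", "kwargs": {"motion": [-1,0.435,-0.3,0,0,-1,0.87,-0.6,0,0,-1,0.87,-0.6,0,0]}}

```text
time: 2.4
tool_pos: [0.5105, -0.1682, 0.2313]
tool_rot: [0.0, 0.984, 0.18, 0.0]
contact_force: [0.4, -0.5, -0.4]
gripper_width: -0.003
grasp_force: 0.0
```

{"fn": "servo_tool", "kwargs": {"motion": [-1,0.435,-0.3,0,0,-1,0.87,-0.6,0,0.135,-1,0.87,-0.6,0,0.135,-1,0.87,-0.6,0,0.135]}}

```text
time: 2.9
tool_pos: [0.5816, -0.0669, 0.231]
tool_rot: [0.0, 0.992, 0.125, -0.0]
contact_force: [-0.5, 0.0, -0.8]
gripper_width: -0.0
grasp_force: 0.0
```

```bash
cat >> h.py <<'E'
YAW=np.radians(14.45); O=np.array([.5745,-.0365])
U=np.array([[np.cos(YAW),np.sin(YAW)],[-np.sin(YAW),np.cos(YAW)]]) # world->unit rows
def unit(p): return U@(np.array(p)[:2]-O)
E
python3 - <<'E'
from h import *
s=manip.state(); print(s['tool_pos'],s['contact_force'])
rgb,d,c,P=grab('wrist','w1.png'); W=cloud(d,c,P); h=cv2.cvtColor(rgb,cv2.COLOR_RGB2HSV)
box=(abs(W[...,0]-.57)<.12)&(abs(W[...,1]+.04)<.15)&(d>0)
o=box&(h[...,0]<18)&(h[...,1]>150)&(abs(W[...,2]-.108)<.006)
w=box&(abs(W[...,2]-.085)<.004)
t=box&(abs(W[...,2]-.13)<.004)
for m,k in((o,'or'),(w,'white'),(t,'tab')):
    p=W[m]
    if len(p)>3: print(k,m.sum(),p.mean(0).round(4),[np.round(v,4) for v in cv2.minAreaRect(p[:,:2].astype(np.float32))])
T=toolT(s); print('unit',unit(s['tool_pos']),'tool x in world deg',np.degrees(np.arctan2(T[1,0],T[0,0])))
E
```

```text
[ 0.58160715 -0.06687202  0.23104353] [-0.50808718  0.00793389 -0.82794953]
or 5955 [ 0.5768 -0.035   0.1074] [array([ 0.5718, -0.0358]), array([0.1054, 0.0413]), np.float64(14.7226)]
white 9900 [0.5652 0.0032 0.0847] [array([ 0.57  , -0.0306]), array([0.1102, 0.1504]), np.float64(14.8079)]
tab 1032 [ 0.5725 -0.0356  0.1291] [array([ 0.5715, -0.0356]), array([0.044 , 0.0121]), np.float64(14.6974)]
unit [-0.00069656 -0.03118471] tool x in world deg 14.408410262816007
```

View pics/w1.png

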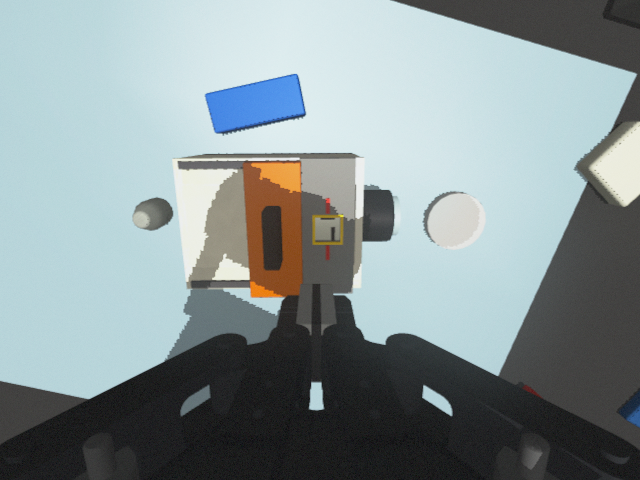

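The wrist view shows the orange cover with its tab at (272,237) and the yellow window at (328,230). The shut fingers at (317,295) sit over the hood, clear of the tab.

{"fn": "servo_tool", "kwargs": {"motion": [-1,0,0,0.4,0,-1,0,0,0.8,0,-1,0,0,0.96,0,-1,0,0,0.96,0]}}

```text
time: 3.45
tool_pos: [0.5807, -0.0658, 0.115]
tool_rot: [-0.0, 0.992, 0.125, -0.001]
contact_force: [0.6, -0.0, -0.0]
gripper_width: 0.001
grasp_force: 0.0
```

{"fn": "servo_tool", "kwargs": {"motion": [-1,0,-0.1,0,0,-1,0,-0.2,0,0,-1,0,-0.3,0,0,-1,0,-0.4,0,0,-1,0,-0.4,0,0]}}

```text
time: 4.08
tool_pos: [0.5695, -0.0168, 0.1162]
tool_rot: [-0.001, 0.992, 0.127, 0.0]
contact_force: [0.0, 0.3, -0.1]
gripper_width: -0.002
grasp_force: 0.0
```

{"fn": "servo_tool", "kwargs": {"motion": [-1,0,-0.05,0,0,-1,0,-0.1,0,0,-1,0,-0.1,0,0]}}

```text
time: 4.45
tool_pos: [0.5665, -0.0061, 0.1158]
tool_rot: [-0.0, 0.992, 0.126, -0.0]
contact_force: [0.7, -1.2, -0.7]
gripper_width: -0.001
grasp_force: 0.2
```

```bash
sed -i 's/^YAW=.*/YAW=np.radians(14.6); O=np.array([.573,-.036])/' h.py
python3 - <<'E'
from h import *
s=manip.state(); print(unit(s['tool_pos'])*1e3,s['tool_pos'],s['contact_force'])
rgb,d,c,P=grab('wrist','w2.png'); W=cloud(d,c,P)
t=(abs(W[...,2]-.13)<.004)&(d>0)
p=(W[t][:,:2]-O)@U.T; print(len(p),np.percentile(p,[2,50,98],axis=0).round(4))
E
```

```text
[ 1.21474669 30.55798451] [ 0.56647279 -0.00612256  0.11579259] [ 0.69832245 -1.23208408 -0.73619699]
2507 [[-0.0075  0.0198]
 [ 0.0086  0.0496]
 [ 0.0203  0.0565]]
```

View pics/w2.png

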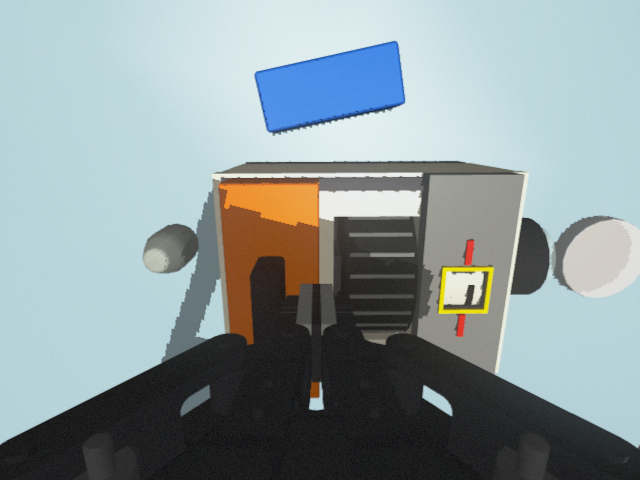

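The view shows the tab at (267,285) against the fingers (318,300). The cover is almost fully aside and the ribbed tyre (380,280) is exposed.

{"fn": "servo_tool", "kwargs": {"motion": [-1,0,-0.02,0,0,-1,0,-0.035,0,0,-1,0,-0.035,0,0]}}

```text
time: 4.88
tool_pos: [0.5659, -0.0042, 0.1158]
tool_rot: [0.002, 0.992, 0.126, -0.0]
contact_force: [2.8, -7.1, -1.6]
gripper_width: 0.002
grasp_force: 3.6
```

```bash
python3 - <<'E'
from h import *
s=manip.state(); print(unit(s['tool_pos'])*1e3,s['contact_force'])
rgb,d,c,P=grab('wrist'); W=cloud(d,c,P)
L=(W[...,:2]-O)@U.T
t=(abs(W[...,2]-.13)<.003)&(d>0)&(L[...,1]>.04)
p=L[t]; print(len(p),np.percentile(p,[2,50,98],axis=0).round(4))
h=cv2.cvtColor(rgb,cv2.COLOR_RGB2HSV); o=(h[...,0]<18)&(h[...,1]>150)&(abs(W[...,2]-.108)<.006)
print(np.percentile(L[o],[1,99],axis=0).round(4))
# tyre top profile
m=(abs(L[...,1]-.003)<.012)&(W[...,2]>.09)&(W[...,2]<.104)
for x in np.arange(-.03,.031,.005):
    k=m&(abs(L[...,0]-x)<.0025); 
    if k.sum()>3: print(round(x,3),k.sum(),np.percentile(W[...,2][k],[50,90]).round(4))
E
```

```text
[ 1.11916823 32.5331474 ] [ 2.8254756  -7.07317174 -1.58839292]
1959 [[-0.0077  0.0424]
 [ 0.0081  0.0529]
 [ 0.0202  0.0583]]
[[-0.0463  0.0322]
 [ 0.0514  0.0728]]
-0.025 123 [0.0922 0.0929]
-0.02 261 [0.095  0.0959]
-0.015 314 [0.0976 0.0986]
-0.01 425 [0.0993 0.1001]
-0.005 426 [0.1004 0.1012]
0.0 512 [0.1007 0.1016]
0.005 525 [0.1005 0.1013]
0.01 591 [0.0994 0.1007]
0.015 570 [0.0979 0.099 ]
0.02 634 [0.0951 0.0967]
0.025 511 [0.0923 0.0938]
```

{"fn": "servo_tool", "kwargs": {"motion": [-1,0,0.1,0,0,-1,-0.1,0.27,0,0,-1,-0.1,0.27,0.09,0,-1,-0.1,0.27,0.09,0]}}

```text
time: 5.42
tool_pos: [0.5612, -0.0365, 0.1036]
tool_rot: [-0.001, 0.992, 0.126, -0.001]
contact_force: [-0.4, -0.3, 0.7]
gripper_width: 0.0
grasp_force: 0.0
```

```bash
python3 - <<'E'
from h import *
s=manip.state(); print(unit(s['tool_pos'])*1e3,s['tool_pos'],s['contact_force'])
rgb,d,c,P=grab('wrist'); cv2.imwrite('pics/w3.png',cv2.resize(cv2.cvtColor(rgb[180:400,240:560],cv2.COLOR_RGB2BGR),None,fx=2.2,fy=2.2))
E
```

```text
[-11.54846461   2.47040409] [ 0.56120173 -0.03652038  0.10363753] [-0.37871605 -0.32313793  0.69829516]
```

View pics/w3.png

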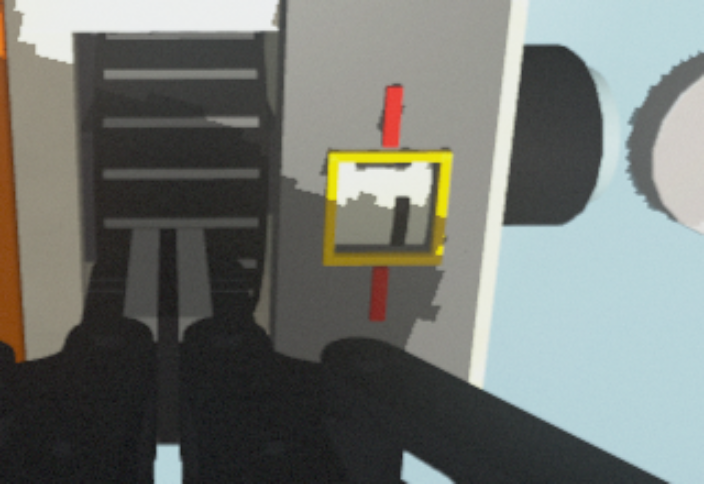

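The view shows the finger over the tyre and a stroke of a "1" low in the window (400,222), so the drum is at about 0.4–0.5 rad. Next I feel for the tyre's top.

{"fn": "servo_tool", "kwargs": {"motion": [-1,0,0.01,0.01,0,-1,0,0.02,0.018,0]}}

```text
time: 5.72
tool_pos: [0.5631, -0.039, 0.1033]
tool_rot: [-0.0, 0.992, 0.126, 0.0]
contact_force: [-0.3, 0.4, 0.5]
gripper_width: -0.0
grasp_force: 0.0
```

{"fn": "servo_tool", "kwargs": {"motion": [-1,0,0,0.004,0,-1,0,0,0.004,0]}}

```text
time: 5.98
tool_pos: [0.5629, -0.0393, 0.1027]
tool_rot: [-0.0, 0.992, 0.126, 0.0]
contact_force: [-0.1, 0.2, 0.3]
gripper_width: -0.0
grasp_force: 0.0
```

{"fn": "servo_tool", "kwargs": {"motion": [-1,0,0,0.008,0,-1,0,0,0.008,0]}}

```text
time: 6.22
tool_pos: [0.5628, -0.0393, 0.1016]
tool_rot: [-0.0, 0.992, 0.126, -0.0]
contact_force: [-0.4, 0.4, -0.4]
gripper_width: 0.002
grasp_force: 0.0
```

{"fn": "servo_tool", "kwargs": {"motion": [-1,0,0,0.006,0,-1,0,0,0.006,0]}}

```text
time: 6.48
tool_pos: [0.563, -0.0394, 0.1013]
tool_rot: [0.0, 0.992, 0.126, 0.0]
contact_force: [-0.2, 0.5, 1.5]
gripper_width: -0.001
grasp_force: 0.8
```

{"fn": "servo_tool", "kwargs": {"motion": [-1,0,0,0.006,0,-1,0,0,0.006,0]}}

```text
time: 6.72
tool_pos: [0.563, -0.0394, 0.1007]
tool_rot: [0.0, 0.992, 0.126, 0.0]
contact_force: [-2.3, 0.4, 3.2]
gripper_width: -0.003
grasp_force: 1.9
```

{"fn": "servo_tool", "kwargs": {"motion": [-1,0,0,0.004,0,-1,0,0,0.004,0]}}

```text
time: 6.98
tool_pos: [0.563, -0.0394, 0.1003]
tool_rot: [0.0, 0.992, 0.126, 0.0]
contact_force: [-2.1, 0.2, 5.3]
gripper_width: -0.002
grasp_force: 2.7
```

{"fn": "servo_tool", "kwargs": {"motion": [-1,0.02,0,0.003,0,-1,0.04,0,0.004,0,-1,0.04,0,0.004,0]}}

```text
time: 7.35
tool_pos: [0.568, -0.0381, 0.1001]
tool_rot: [0.0, 0.992, 0.126, 0.0]
contact_force: [-2.7, 0.1, 5.8]
gripper_width: 0.0
grasp_force: 3.1
```

{"fn": "servo_tool", "kwargs": {"motion": [-1,0.03,0,0.002,0,-1,0.06,0,0.003,0,-1,0.06,0,0.003,0]}}

```text
time: 7.72
tool_pos: [0.5751, -0.0363, 0.0998]
tool_rot: [0.0, 0.992, 0.126, 0.001]
contact_force: [-1.3, 1.0, 6.1]
gripper_width: -0.003
grasp_force: 3.0
```

{"fn": "servo_tool", "kwargs": {"motion": [-1,0.03,0,0.002,0,-1,0.06,0,0.003,0,-1,0.06,0,0.003,0]}}

```text
time: 8.1
tool_pos: [0.582, -0.0344, 0.0993]
tool_rot: [-0.0, 0.992, 0.126, 0.0]
contact_force: [-1.6, 1.0, 5.5]
gripper_width: 0.001
grasp_force: 2.8
```

```bash
python3 - <<'E'
from h import *
s=manip.state(); print(unit(s['tool_pos'])*1e3,s['contact_force'])
rgb,d,c,P=grab('wrist'); cv2.imwrite('pics/w4.png',cv2.resize(cv2.cvtColor(rgb[180:400,240:560],cv2.COLOR_RGB2BGR),None,fx=2.2,fy=2.2))
E
```

```text
[ 9.08774197 -0.75008268] [-1.61511475  0.96159034  5.51687933]
```

View pics/w4.png

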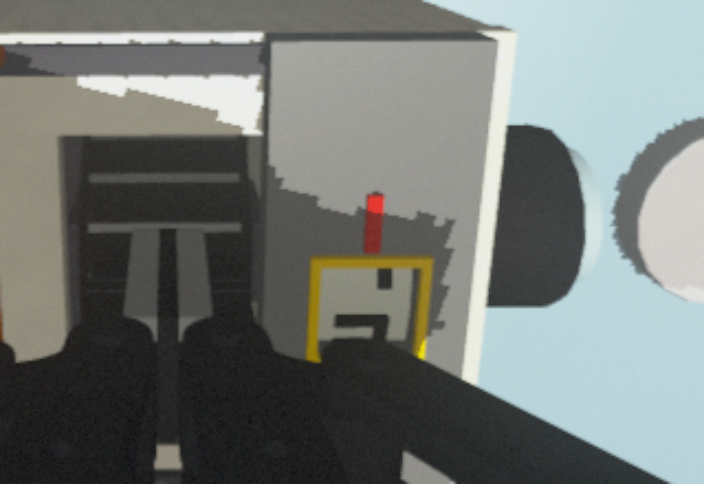

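The view shows the foot of the 1 at the top of the window (385,275) and the head of the 2 coming in (360,325), so friction rolling works (about 0.95 rad). I lift and start another stroke.

{"fn": "servo_tool", "kwargs": {"motion": [-1,0,0,-0.04,0,-1,-0.17,-0.005,-0.04,0,-1,-0.17,-0.005,-0.04,0,-1,-0.17,-0.005,-0.008,0,-1,-0.17,-0.005,-0.001,0]}}

```text
time: 8.78
tool_pos: [0.5621, -0.0391, 0.099]
tool_rot: [0.0, 0.992, 0.126, 0.0]
contact_force: [-1.3, 0.2, 4.6]
gripper_width: 0.001
grasp_force: 2.2
```

{"fn": "servo_tool", "kwargs": {"motion": [-1,0,0,0.003,0,-1,0,0,0.003,0]}}

```text
time: 9.02
tool_pos: [0.5621, -0.0391, 0.0989]
tool_rot: [0.0, 0.992, 0.126, 0.0]
contact_force: [-1.0, -0.5, 4.4]
gripper_width: 0.001
grasp_force: 2.4
```

{"fn": "servo_tool", "kwargs": {"motion": [-1,0,0,0.007,0,-1,0.03,0,0.011,0,-1,0.06,0,0.014,0,-1,0.06,0,0.014,0]}}

```text
time: 9.52
tool_pos: [0.5696, -0.0372, 0.0981]
tool_rot: [0.0, 0.992, 0.126, 0.001]
contact_force: [-1.8, 0.2, 8.5]
gripper_width: -0.001
grasp_force: 4.0
```

{"fn": "servo_tool", "kwargs": {"motion": [-1,0.03,0,0.005,0,-1,0.06,0,0.009,0,-1,0.06,0,0.009,0]}}

```text
time: 9.9
tool_pos: [0.5768, -0.0353, 0.0973]
tool_rot: [0.0, 0.992, 0.126, 0.001]
contact_force: [-1.1, 1.8, 8.4]
gripper_width: 0.002
grasp_force: 4.4
```

{"fn": "servo_tool", "kwargs": {"motion": [-1,0.03,0,0.005,0,-1,0.06,0,0.009,0,-1,0.06,0,0.009,0]}}

```text
time: 10.28
tool_pos: [0.5839, -0.0335, 0.0964]
tool_rot: [0.0, 0.992, 0.126, 0.002]
contact_force: [-1.1, 1.5, 8.8]
gripper_width: 0.001
grasp_force: 4.5
```

{"fn": "servo_tool", "kwargs": {"motion": [-1,0,0,-0.04,0,-1,-0.18,0,-0.04,0,-1,-0.18,0,-0.04,0,-1,-0.18,0,-0.012,0,-1,-0.18,0,-0.003,0]}}

```text
time: 10.9
tool_pos: [0.5619, -0.039, 0.0956]
tool_rot: [-0.0, 0.992, 0.126, -0.0]
contact_force: [-3.5, 2.2, 9.0]
gripper_width: 0.002
grasp_force: 4.5
```

```bash
python3 - <<'E'
from h import *
s=manip.state(); print(unit(s['tool_pos'])*1e3,s['tool_pos'],s['contact_force'])
rgb,d,c,P=grab('wrist'); cv2.imwrite('pics/w5.png',cv2.resize(cv2.cvtColor(rgb[180:400,240:560],cv2.COLOR_RGB2BGR),None,fx=2.2,fy=2.2))
E
```

```text
[-11.45833207  -0.14290226] [ 0.56194769 -0.03902658  0.09564483] [-3.5360568   2.20457089  9.0320986 ]
```

View pics/w5.png

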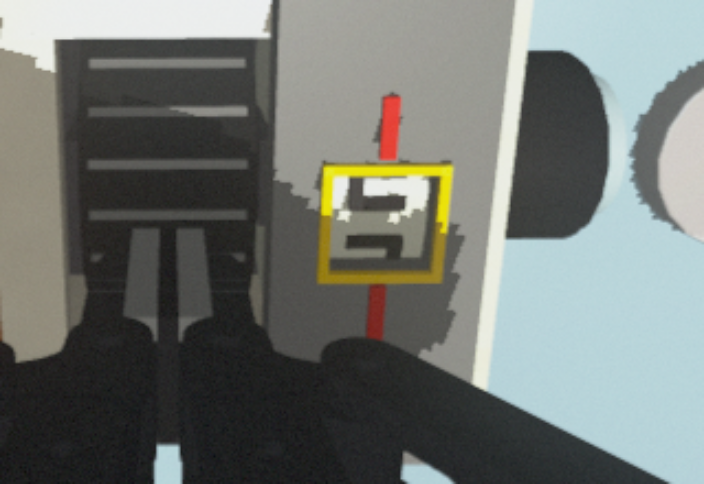

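The gap between the 2 and the 3 is centred in the window (385,222), so the drum is at about 1.55 rad and needs about 36 mm more rim travel.

{"fn": "servo_tool", "kwargs": {"motion": [-1,0.03,0,0.002,0,-1,0.06,0,0.004,0,-1,0.06,0,0.004,0]}}

```text
time: 11.32
tool_pos: [0.5701, -0.0368, 0.0959]
tool_rot: [-0.0, 0.992, 0.126, 0.001]
contact_force: [-2.4, 1.1, 7.6]
gripper_width: 0.001
grasp_force: 3.6
```

{"fn": "servo_tool", "kwargs": {"motion": [-1,0.03,0,0.003,0,-1,0.06,0,0.006,0,-1,0.06,0,0.006,0]}}

```text
time: 11.7
tool_pos: [0.577, -0.035, 0.0951]
tool_rot: [-0.0, 0.992, 0.126, 0.001]
contact_force: [-0.9, 1.4, 7.4]
gripper_width: 0.001
grasp_force: 3.6
```

{"fn": "servo_tool", "kwargs": {"motion": [-1,0.03,0,0.003,0,-1,0.06,0,0.006,0,-1,0.06,0,0.006,0]}}

```text
time: 12.08
tool_pos: [0.584, -0.0332, 0.0944]
tool_rot: [-0.0, 0.992, 0.126, 0.001]
contact_force: [-0.6, 0.8, 7.0]
gripper_width: 0.002
grasp_force: 3.5
```

{"fn": "servo_tool", "kwargs": {"motion": [-1,0,0,-0.04,0,-1,-0.17,0,-0.04,0,-1,-0.17,0,-0.04,0,-1,-0.17,0,-0.012,0,-1,-0.17,0,-0.003,0]}}

```text
time: 12.7
tool_pos: [0.5634, -0.0388, 0.094]
tool_rot: [0.0, 0.992, 0.126, 0.0]
contact_force: [-3.6, 0.4, 7.1]
gripper_width: -0.003
grasp_force: 3.6
```

```bash
python3 - <<'E'
from h import *
s=manip.state(); print(unit(s['tool_pos'])*1e3,s['tool_pos'],s['contact_force'])
rgb,d,c,P=grab('wrist'); W=cloud(d,c,P); L=(W[...,:2]-O)@U.T; h=cv2.cvtColor(rgb,cv2.COLOR_RGB2HSV)
cv2.imwrite('pics/w6.png',cv2.resize(cv2.cvtColor(rgb[180:400,240:560],cv2.COLOR_RGB2BGR),None,fx=2.2,fy=2.2))
y=(h[...,0]>20)&(h[...,0]<35)&(h[...,1]>150)&(d>0)&(abs(W[...,2]-.097)<.006)&(L[...,1]<-.02)
print('win',np.percentile(L[y],[1,99],axis=0),L[y].mean(0),np.median(W[y][:,2]))
vv,uu=np.where(y); print(uu.min(),uu.max(),vv.min(),vv.max())
w0=(uu.min()+uu.max())//2; 
for v in range(vv.min(),vv.max()+1,3): print(v,L[v,w0].round(4),W[v,w0,2].round(4),rgb[v,w0-6:w0+9:4].mean(1).astype(int) if 0 else rgb[v,vv.min()*0+uu.min()+12:uu.max()-11].mean(1).astype(int).min())
E
```

```text
[-9.99409856 -0.30715586] [ 0.56340604 -0.03881644  0.09404192] [-3.57096961  0.40981774  7.14539604]
win [[-0.01320869 -0.05226549]
 [ 0.01105399 -0.02841023]] [-0.00078632 -0.04047062] 0.0970336817847409
384 445 259 313
259 [ 0.0106 -0.0399] 0.0954 95
262 [ 0.0099 -0.0395] 0.0971 156
265 [ 0.0069 -0.041 ] 0.0924 73
268 [ 0.0051 -0.0414] 0.0912 72
271 [ 0.0041 -0.0413] 0.0921 69
274 [ 0.0021 -0.0418] 0.0904 71
277 [ 0.0012 -0.0416] 0.0916 48
280 [-0.     -0.0416] 0.0921 59
283 [-0.0022 -0.0422] 0.0902 128
286 [-0.0035 -0.0423] 0.0903 129
289 [-0.0043 -0.0419] 0.0918 111
292 [-0.0059 -0.0422] 0.0914 96
295 [-0.0071 -0.0421] 0.0919 43
298 [-0.0087 -0.0423] 0.0915 41
301 [-0.011 -0.043] 0.0895 40
304 [-0.0111 -0.0423] 0.0924 58
307 [-0.0115 -0.0418] 0.0945 68
310 [-0.012  -0.0414] 0.0962 94
313 [-0.0121 -0.0407] 0.0989 93
```

View pics/w6.png

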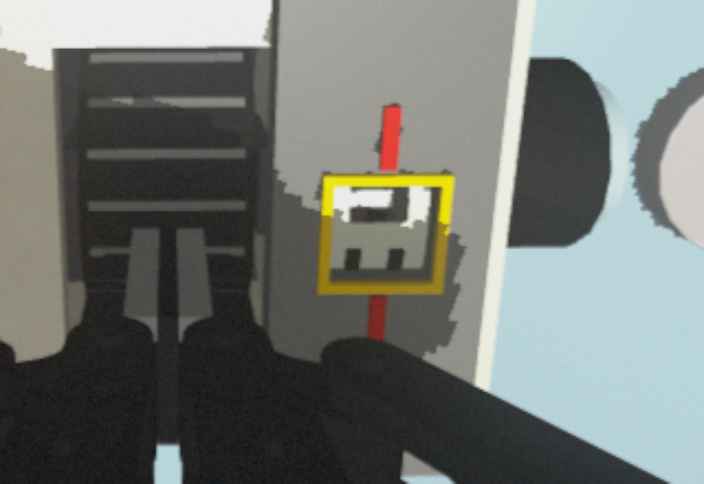

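The window shows the foot of the 3 at the top (380,205) and the two stems of the 4 entering (375,260). The angle is about 2.10 rad, leaving roughly 14.5 mm of stroke.

{"fn": "servo_tool", "kwargs": {"motion": [-1,0.03,0,0.001,0,-1,0.06,0,0.002,0,-1,0.06,0,0.002,0]}}

```text
time: 13.12
tool_pos: [0.5707, -0.0369, 0.0941]
tool_rot: [0.0, 0.992, 0.126, 0.0]
contact_force: [-1.8, 0.5, 5.3]
gripper_width: -0.001
grasp_force: 2.8
```

{"fn": "servo_tool", "kwargs": {"motion": [-1,0.03,0,0.001,0,-1,0.06,0,0.002,0,-1,0.06,0,0.002,0]}}

```text
time: 13.5
tool_pos: [0.5775, -0.0351, 0.0937]
tool_rot: [0.0, 0.992, 0.126, 0.0]
contact_force: [-1.3, -0.8, 5.4]
gripper_width: 0.003
grasp_force: 2.7
```

{"fn": "servo_tool", "kwargs": {"motion": [-1,0,0,-0.1,0,-1,-0.2,0.2,-0.2,0,-1,-0.2,0.2,-0.2,0]}}

```text
time: 13.88
tool_pos: [0.56, -0.0656, 0.1183]
tool_rot: [0.001, 0.992, 0.125, 0.001]
contact_force: [-0.3, -0.1, -0.7]
gripper_width: 0.002
grasp_force: 0.0
```

```bash
cat > look.py <<'E'
from h import *
import sys
s=manip.state(); print(s['time'],unit(s['tool_pos'])*1e3,s['tool_pos'],s['contact_force'])
rgb,d,c,P=grab('wrist'); W=cloud(d,c,P); L=(W[...,:2]-O)@U.T; h=cv2.cvtColor(rgb,cv2.COLOR_RGB2HSV)
y=(h[...,0]>20)&(h[...,0]<35)&(h[...,1]>150)&(d>0)&(abs(W[...,2]-.097)<.006)&(L[...,1]<-.02)
vv,uu=np.where(y); print('win',(np.percentile(L[y],1,axis=0)+np.percentile(L[y],99,axis=0))/2,uu.min(),uu.max(),vv.min(),vv.max())
# outlier-free digit rows: darkness per x within drum surface
m=(W[...,2]<.0935)&(W[...,2]>.086)&(abs(L[...,1]+.0415)<.006)&(abs(L[...,0])<.011)
g=rgb.mean(2)
for v in range(vv.min(),vv.max()+1,2):
    k=m[v]
    if k.sum()>3: print(v,(L[v][k][:,0].mean()*1e3).round(1),int(g[v][k].min()),int(g[v][k].max()))
cv2.imwrite(sys.argv[1],cv2.resize(cv2.cvtColor(rgb[max(0,vv.min()-45):vv.max()+45,uu.min()-60:uu.max()+60],cv2.COLOR_RGB2BGR),None,fx=3.5,fy=3.5))
E
python3 look.py pics/w7.png
```

```text
13.875 [-20.04686552 -25.35773589] [ 0.55999237 -0.06559211  0.1183332 ] [-0.32359612 -0.05633819 -0.67386745]
win [-0.00103076 -0.04050475] 324 375 222 270
228 6.7 91 239
230 5.8 92 239
232 4.9 58 239
234 3.9 54 239
236 2.9 52 238
238 1.9 56 238
240 1.0 49 237
242 -0.0 47 237
244 -1.0 55 235
246 -2.1 50 235
248 -3.2 60 234
250 -4.2 52 233
252 -5.2 47 229
254 -6.2 51 135
256 -7.3 113 135
258 -8.5 129 134
260 -9.7 128 133
262 -10.7 118 123
```

View pics/w7.png

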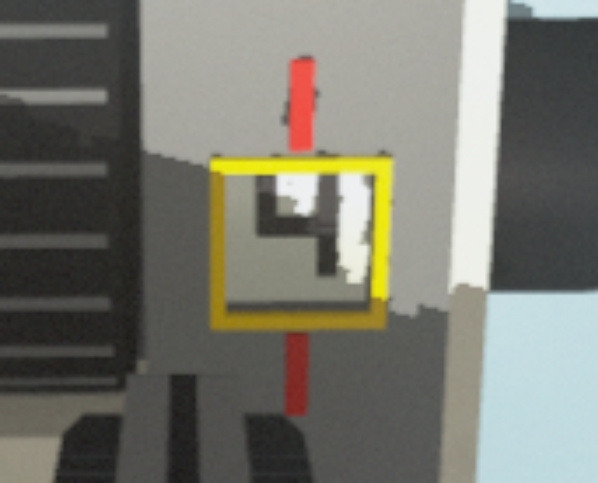

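The 4 is showing, with its crossbar at (298,222) slightly above the window's middle (300,243). The view is slanted, so I move to look from straight above.

{"fn": "servo_tool", "kwargs": {"motion": [-1,-0.2,0.06,0,0,-1,-0.4,0.12,0,0,-1,-0.4,0.12,0,0]}}

```text
time: 14.3
tool_pos: [0.5158, -0.0901, 0.1162]
tool_rot: [-0.0, 0.992, 0.126, -0.0]
contact_force: [0.7, 0.6, -0.1]
gripper_width: -0.0
grasp_force: 0.0
```

```bash
python3 look.py pics/w8.png
```

```text
14.3 [-68.95159347 -37.95598524] [ 0.51584245 -0.09011094  0.11623468] [ 0.68173832  0.55649727 -0.05821839]
win [-0.00108519 -0.04040686] 295 351 110 167
116 8.6 128 238
118 7.8 146 238
120 6.9 76 239
122 6.1 79 239
124 5.2 78 239
126 4.4 79 240
128 3.6 81 241
130 2.7 81 241
132 1.9 82 241
134 1.0 83 241
136 0.2 84 241
138 -0.7 83 241
140 -1.5 84 241
142 -2.4 85 241
144 -3.2 85 241
146 -4.1 86 240
148 -4.9 84 239
150 -5.8 84 238
152 -6.7 101 237
154 -7.6 233 235
156 -8.4 232 234
158 -9.3 231 233
160 -10.2 230 231
```

View pics/w8.png

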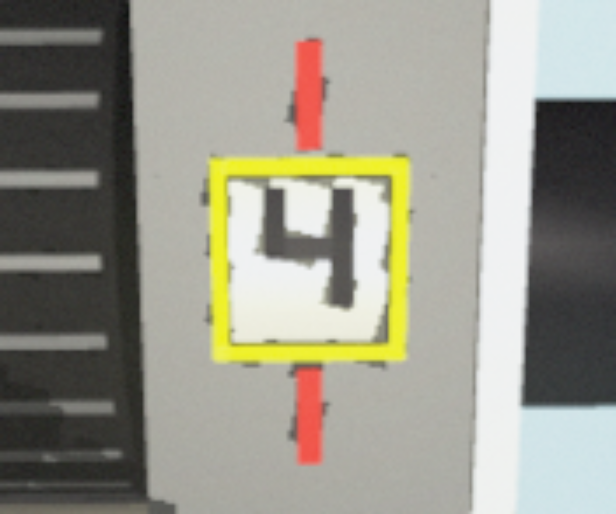

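From straight above, the 4 is fully visible in the window (rows 188–307 against the frame's 157–360). It is about 1.2 mm off, or +0.04 rad, which is within tolerance. Now I go over the tab and push the cover shut.

{"fn": "servo_tool", "kwargs": {"motion": [-1,0,0,-0.36,0,-1,0.3,-0.45,-0.36,0,-1,0.575,-0.9,-0.36,0,-1,0.575,-1,-0.36,0,-1,0.575,-1,-0.36,0]}}

```text
time: 14.98
tool_pos: [0.5534, 0.0444, 0.1597]
tool_rot: [0.0, 0.992, 0.127, -0.0]
contact_force: [0.3, -1.4, 0.5]
gripper_width: 0.001
grasp_force: 0.0
```

```bash
python3 - <<'E'
from h import *
s=manip.state(); print(unit(s['tool_pos'])*1e3,s['tool_pos'])
E
```

```text
[ 1.3135591 82.7029353] [0.55342427 0.0443635  0.15970044]
```

Descend 43 mm, then push 59 mm towards -y.

{"fn": "servo_tool", "kwargs": {"motion": [-1,0,0,0.18,0,-1,0,0,0.36,0,-1,0,0,0.36,0]}}

```text
time: 15.35
tool_pos: [0.5517, 0.042, 0.1146]
tool_rot: [-0.0, 0.992, 0.125, -0.002]
contact_force: [-0.6, 0.0, 0.4]
gripper_width: -0.003
grasp_force: 0.0
```

{"fn": "servo_tool", "kwargs": {"motion": [-1,0,0.1,0,0,-1,0,0.2,0,0,-1,0,0.3,0,0,-1,0,0.4,0,0,-1,0,0.4,0,0]}}

```text
time: 15.98
tool_pos: [0.566, -0.0049, 0.1173]
tool_rot: [0.001, 0.992, 0.125, 0.001]
contact_force: [-0.0, 1.0, 0.6]
gripper_width: 0.001
grasp_force: 0.0
```

{"fn": "servo_tool", "kwargs": {"motion": [-1,0,0.06,0,0,-1,0,0.1,0,0,-1,0,0.1,0,0]}}

```text
time: 16.35
tool_pos: [0.5686, -0.0155, 0.117]
tool_rot: [0.0, 0.992, 0.126, 0.0]
contact_force: [0.4, 0.6, 0.1]
gripper_width: 0.002
grasp_force: 0.1
```

{"fn": "servo_tool", "kwargs": {"motion": [-1,0,0.01,0,0,-1,0,0.02,0,0,-1,0,0.02,0,0]}}

```text
time: 16.73
tool_pos: [0.569, -0.0171, 0.1169]
tool_rot: [-0.0, 0.992, 0.126, 0.0]
contact_force: [-1.1, 2.8, 1.5]
gripper_width: 0.003
grasp_force: 1.5
```

{"fn": "servo_tool", "kwargs": {"motion": [-1,0,0.01,0,0,-1,0,0.015,0,0,-1,0,0.015,0,0]}}

```text
time: 17.1
tool_pos: [0.569, -0.0173, 0.1169]
tool_rot: [-0.002, 0.992, 0.126, -0.0]
contact_force: [-1.3, 7.6, 3.8]
gripper_width: -0.001
grasp_force: 4.2
```

{"fn": "servo_tool", "kwargs": {"motion": [-1,0,-0.1,0,0,-1,0,-0.2,-0.4,0,-1,0,-0.2,-0.8,0,-1,0,0,-0.8,0,-1,0,0.2,-0.8,0]}}

```text
time: 17.73
tool_pos: [0.5758, -0.0429, 0.2138]
tool_rot: [0.001, 0.992, 0.126, 0.001]
contact_force: [0.2, 0.1, 0.1]
gripper_width: 0.002
grasp_force: 0.0
```

```bash
python3 - <<'E'
from h import *
s=manip.state(); print(s['time'],unit(s['tool_pos'])*1e3,s['tool_pos'],s['contact_force'])
rgb,d,c,P=grab('wrist','w9.png'); W=cloud(d,c,P); h=cv2.cvtColor(rgb,cv2.COLOR_RGB2HSV); L=(W[...,:2]-O)@U.T
o=(h[...,0]<18)&(h[...,1]>150)&(abs(W[...,2]-.108)<.004)&(d>0)
t=(abs(W[...,2]-.13)<.003)&(d>0)&(abs(L[...,0])<.03)
for m in(o,t): print(m.sum(),np.percentile(L[m],[1,99],axis=0).round(4))
E
```

```text
17.725 [ 0.96400153 -7.40355557] [ 0.57579908 -0.04292149  0.21380418] [0.16433812 0.13880494 0.06520117]
5891 [[-0.0423 -0.0196]
 [ 0.0514  0.0206]]
1140 [[-0.0219 -0.005 ]
 [ 0.0202  0.0066]]
```

View pics/w9.png

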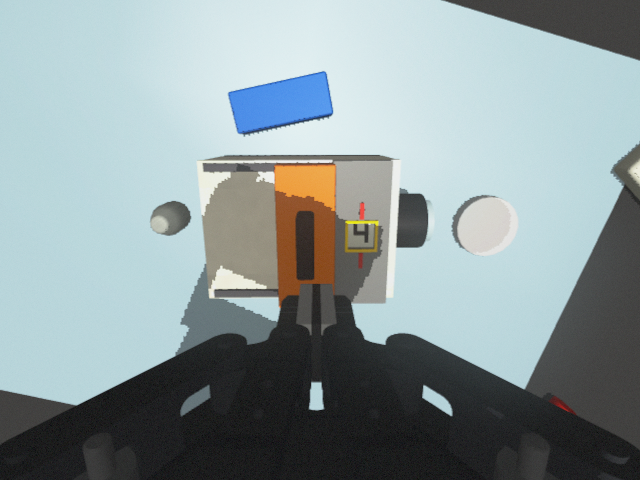

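The cover is shut over the tyre (orange area 275–336, against its stop), the 4 sits in the window at (361,234), and the gripper is clear.

```bash
python3 -c "
from plant import job_done; print(job_done())"
```

```text
the job is handed in; nothing more can be done
None
```

I handed the job in at about 18 s: the 4 is in the window (about +0.04 rad off centre by camera), the cover is shut against its stop, and the gripper is clear. The highest force I read on the tyre was about 10 N; readings came only between moves, and the hand-in returned no verdict.

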